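Feed the row of cans home to the end stop and give the start signal

ROBOT

A 6-joint arm with a two-finger parallel gripper is mounted at the origin on the work surface. World frame = base frame: x ahead of the robot, y to its left, z up, the work surface at z = 0. Lengths are in m, angles in rad, forces in N, time in s.
With the tool pointing down it reaches from about 0.275 to 1 m from the base axis. Payload 8.4 kg.
Tool frame: the origin (TCP) lies midway between the tips of the shut fingers; the grasp point (between the pads) lies behind it (manip.tcp_to_grasp is the z of the grasp point in the tool frame, in m); z points along the fingers, y is the line along which they close (so a half turn about z gives the same grasp; the last joint's range is limited). The gripper opens to 85 mm and grips with 20 to 120 N. Pads are 22 mm wide; open, the fingers measure 114 mm over their backs; the gripper's body (76 mm by 85 mm) begins 54 mm behind the grasp point. The pads swing forward as they close: fully open they stand 13 mm farther back than shut.
Start: joints at [1.244, 0.353, 1.633, -0, 1.155, -0.002], TCP at [0.199, 0.592, 0.231] pointing down, gripper open.
Joint ranges: [-2.63, 2.63], [-0.92, 2.1], [0.06, 2.66], [-1.3, 4.44], [0, 2.69], [-3.02, 3.02]. Speed limits (rad/s): [2.22, 2.22, 2.79, 3.14, 3.14, 3.14].

INTERFACE

Orientations are given as a unit quaternion [w, x, y, z].
In Python, from cell import manip, cams, masks_of, place_of gives the robot as it stands. The module is installed in compiled form; this text tells all that it offers.
- The arm moves only by the shell command python3 -m pendant 'ROWS'. ROWS is JSON, a list that holds one entry, the list of rows, each a list of 5 numbers: the shift along the tool's x, y, z in cm, then the turn about the tool's z in degrees, then the finger opening in cm, from 0 to 8.54. A call has 1 to 10 rows; each row is the pose to reach, as a shift and turn from the pose commanded when the call began, along the tool's axes at that moment; what a row does not reach only later rows make up. A row lasts 1/8 s, in which the tool goes at most 62.5 mm and 10.7 degrees, less where a joint would pass 70% of its speed; a pose out of reach is approached as far as the arm can. A call with a gripper value outside its range is refused whole. The fingers move at their own pace and stop on an object; the grip force is fixed at half the most. Time passes only in rows, so rows that repeat a pose let the fingers close. It gives the time, the measured TCP pose, the force, the opening and the grip force at its end, in the units of the state.
- manip.get_obs(): the state, without advancing time (a new reading comes with each control period).
- cams.get_image(name): name is "scene" or "top"; returns (picture, depth): 420x560x3 uint8, red, green, blue; 420x560 float32, m along the optical axis (not along the pixel's ray), 0 where there is no reading.
- cams.camera_info(name): a dict with "fx", "fy", "cx", "cy" (pixels), "R" (3x3) and "t" (3): a world point X has camera coordinates R X + t. Camera axes: x right, y down, z forward; pixel columns grow to the right and rows downward; lengths in m; the calibration is good to about 2 mm. A picture is of the moment at which its call begins. camera_info takes no time and is no camera call.
- manip.finish_job(): hands the job in; it is judged then, once.
Trained networks look in the newest picture that a camera, given by its name, has taken for a name from the list of things; names that differ only in an ending like _2 or _b are one class to them, and where a whole thing is asked for, a point or a joint stands for the part that bears it (a point fixed in the world has none). Each returns a list of dicts, best first, with "score" (0 to 1); they miss things now and then, are a little off and sometimes report something else, mostly with a low value. They report only what shows in the picture. A call takes as long as a camera call.
- masks_of(camera, target): "pixels" (420x560 bool, what is visible of it).
- place_of(camera, target): "position" ([x, y, z] in m, in the coordinates of the camera as it stood for that picture, good to about 4 mm: a listed point, or the origin of a listed thing).
The state is a dict: "t": time; "joint_positions": joint angles; "qvel": joint speeds; "joint_efforts": joint torques, N m; "position": TCP position; "ee_rot": TCP orientation; "ft_force": force on the tool from outside, world axes, zero at the start; "wrist_torque": the same for the moment, N m; "finger_gap": opening from 0.0 (shut) to 1.0 (fully open); "gripper_force": force on a finger pad.
Only numpy, scipy, OpenCV 4.12 (cv2) and the standard library are available. Lean on these libraries where they do the work, as an engineer would, in place of code of your own. Each camera call takes 0.05 s, during which the arm holds its last target. There are 200 camera calls.

TASK

Push the row of four red cans along the white-railed lane, all together as one train by pushing only on the last can, until the front can is up against the blue end stop and the cans stand with no gaps. Then press the green button all the way down and let it go, and finish clear of everything. Just push with the fingertips: do not lift or tip the cans or let the row come apart, and leave the red button, the yellow can, the lid stack and the wrench alone.

Things in the scene. Friction and masses are not known exactly. Their poses are not given: they have to be found in the camera images.
- lane: Fixed lane flat on the table: aluminium bed 82 mm wide, 6 mm thick; two white side rails (66 mm apart inside, 8 mm wide, tops 20 mm above the table) along its y from -220 to +220 mm. A blue stop plate (10 mm thick, top 46 mm above the table) closes the +y end; the -y end is open. Origin: middle of the lane, at table height; y points to the stop, z up.
- stop_face (a point): Middle of the lower edge of the stop's inner face, on the bed (6 mm above the table), 220 mm along +y from the lane's origin; axes as the lane's. A can at the stop has its centre 31 mm short of this point; the row at the stop has its rear side 248 mm short of it. The front can starts 50 to 110 mm short of the stop.
- can1: Front can (nearest the stop) of the row: upright red can with silver rims and a pull-ring lid, 62 mm diameter, 58 mm tall, about 0.17 kg. Origin: centre of its underside, z up.
- can2: Second can of the row: upright red can with silver rims and a pull-ring lid, 62 mm diameter, 58 mm tall, about 0.17 kg. Origin: centre of its underside, z up.
- can3: Third can of the row: upright red can with silver rims and a pull-ring lid, 62 mm diameter, 58 mm tall, about 0.17 kg. Origin: centre of its underside, z up.
- can4: Last can (farthest from the stop) of the row: upright red can with silver rims and a pull-ring lid, 62 mm diameter, 58 mm tall, about 0.17 kg. Origin: centre of its underside, z up. Push at its rear side, fingertips 20 to 30 mm above the bed; high up it may tip. The row takes about 3 to 8 N. Behind it at least 80 mm of lane is empty.
- start_top (a point): Centre of the top of the green push button (36 mm diameter, on a 12 mm high black collar of 52 mm diameter, on a grey 66 mm square box 45 mm high fixed to the table); the top is 67 mm above the table. It moves straight down by 6 mm against a spring; fully down takes 5 N. z up.
- start (a joint): Travel of the green button in m: 0 released, 0.006 fully down.
- halt_top (a point): Centre of the top of the red push button, the same size and kind as the green one; not to be pressed. Either button may be the one nearer the robot.
- halt (a joint): Travel of the red button in m: 0 released, 0.006 fully down.
- sample_can: Bystander: loose can with a yellow label, 62 mm diameter, 58 mm tall, standing on the table beyond the lane. Origin: centre of its underside.
- lid_stack: Bystander: loose stack of silver can lids, 67 mm diameter, 30 mm tall. Origin: centre of its underside.
- wrench: Bystander: loose steel wrench lying flat on the table beyond the lane. Origin: about its middle, on the table.

How it is judged:
By the outcome, as a careful person would: the job done as asked, in the order asked, and still so for the second after the job is handed in, with the robot touching nothing.
It also fails if it takes over 40 s, if anything falls off the work surface, if the arm or the gripper's body presses on something with over 40 N, if the wrist force passes 120 N, or if a joint passes its speed limit or range.

## Working session

There is one attempt and no reset: what is moved stays moved. The work goes in short steps, Python scripts to look and compute and a shell command to move; the robot and the scene stay as the last step left them, time stands still between calls to the robot, and variables do not carry over. Pictures are saved under pics/ and viewed, at most 10 in all, crops included, and the job is handed in when it is done.

```bash
mkdir -p pics; cat > h.py <<'E'
from cell import manip,cams,masks_of,place_of
import numpy as np,cv2
def w(cam,p):
    c=cams.camera_info(cam);return np.array(c["R"]).T@(np.array(p)-np.array(c["t"]))
def places(cam,names):
    for n in names:
        print(cam,n,[(np.round(w(cam,d["position"]),3).tolist(),round(d["score"],2)) for d in place_of(cam,n)[:5]])
E
python3 - <<'E'
from h import *
ims=[]
for c in ["scene","top"]:
    im,d=cams.get_image(c); cv2.imwrite(f"pics/{c}0.png",im[:,:,::-1])
    places(c,["can1","stop_face","start_top","halt_top","lane"]+(["sample_can","lid_stack","wrench"] if c=="top" else []))
o=manip.get_obs();print(o["t"],o["position"],o["ee_rot"],o["ft_force"],manip.tcp_to_grasp)
E
```

```text
scene can1 [([0.561, 0.064, 0.006], 0.97), ([0.544, -0.063, 0.007], 0.89), ([0.537, -0.124, 0.006], 0.65)]
scene stop_face [([0.579, 0.143, 0.007], 0.58)]
scene start_top [([0.561, 0.358, 0.066], 0.7), ([0.741, -0.163, -0.003], 0.41)]
scene halt_top [([0.436, 0.35, 0.069], 0.61)]
scene lane [([0.542, -0.071, -0.003], 0.82), ([0.554, 0.001, 0.006], 0.3)]
top can1 [([0.554, -0.003, 0.009], 0.89), ([0.529, -0.12, 0.005], 0.87), ([0.564, 0.064, 0.006], 0.78), ([0.762, 0.048, 0.007], 0.65), ([0.542, -0.066, 0.01], 0.57)]
top stop_face [([0.577, 0.141, 0.007], 0.59), ([0.765, 0.048, 0.006], 0.55), ([0.432, 0.345, 0.067], 0.37)]
top start_top [([0.558, 0.357, 0.072], 0.48)]
top halt_top [([0.435, 0.343, 0.065], 0.55)]
top lane [([0.54, -0.076, -0.001], 0.92), ([0.577, 0.142, 0.007], 0.34)]
top sample_can [([0.764, 0.048, 0.004], 0.76)]
top lid_stack [([0.759, 0.236, 0.001], 0.8)]
top wrench [([0.53, -0.121, 0.004], 0.69), ([0.742, -0.162, 0.001], 0.55)]
0.75 [0.19944181 0.59231769 0.23128352] [-5.96954830e-06  1.61712582e-01  9.86837900e-01  1.74850858e-06] [0.04094297 0.84697874 0.65581759] -0.0187
```

View pics/scene0.png

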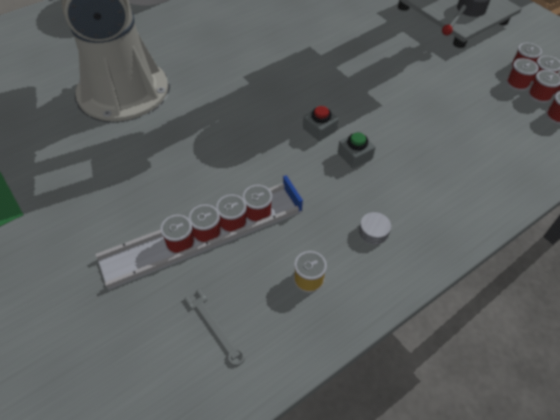

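View pics/top0.png

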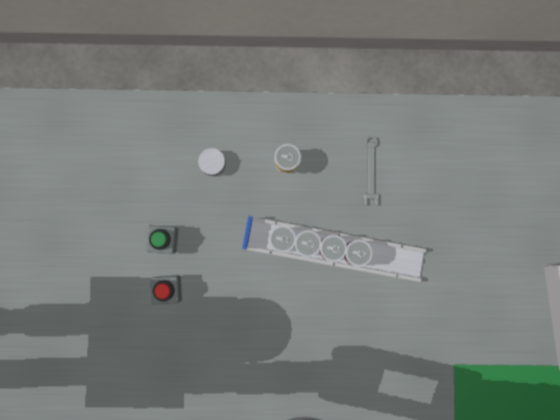

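The scene picture shows the four cans in the lane, around pixels (177,233) to (258,203). The blue stop is at (292,192), green at (358,143) and red at (321,115). The top view agrees with this and the network positions match. The lane points along about (0.165, 0.986), and the front can is roughly 50 mm short of the stop. I'll go behind can4 with the fingers shut and tool x along the lane.

```bash
python3 -m pendant '[[[-55.6,-65.9,8,81,0],[-55.6,-65.9,8,81,0],[-55.6,-65.9,8,81,0],[-55.6,-65.9,8,81,0],[-55.6,-65.9,8,81,0],[-55.6,-65.9,8,81,0],[-55.6,-65.9,8,81,0],[-55.6,-65.9,8,81,0],[-55.6,-65.9,8,81,0],[-55.6,-65.9,8,81,0]]]'
```

```text
t: 2.0
position: [0.4288, 0.0114, 0.1738]
ee_rot: [0.0, 0.764, 0.645, 0.001]
ft_force: [1.2, -0.2, 0.1]
finger_gap: -0.0
gripper_force: 0.0
```

```bash
python3 -m pendant '[[[-20,12,3,0,0],[-20,12,3,0,0],[-20,12,3,0,0],[-20,12,3,0,0],[-20,12,3,0,0],[-20,12,3,0,0],[-20,12,3,0,0]]]'
python3 - <<'E'
from h import *
for c in ["scene","top"]:
    im,d=cams.get_image(c); cv2.imwrite(f"pics/{c}1.png",im[:,:,::-1])
    places(c,["can1","stop_face","lane","start_top"])
o=manip.get_obs();print(o["t"],o["position"],o["ee_rot"],o["ft_force"])
E
```

```text
t: 2.88
position: [0.5125, -0.2026, 0.1437]
ee_rot: [-0.0, 0.763, 0.646, -0.0]
ft_force: [0.2, 0.1, -0.1]
finger_gap: 0.003
gripper_force: 0.0
scene can1 [([0.555, 0.003, 0.004], 0.9), ([0.545, -0.063, 0.01], 0.76), ([0.537, -0.124, 0.007], 0.68)]
scene stop_face [([0.578, 0.141, 0.007], 0.71), ([0.547, -0.062, 0.009], 0.33), ([0.741, -0.163, -0.003], 0.27)]
scene lane [([0.541, -0.069, -0.003], 0.71)]
scene start_top [([0.559, 0.362, 0.065], 0.5)]
top can1 [([0.532, -0.123, 0.001], 0.98), ([0.562, 0.06, 0.009], 0.86), ([0.551, -0.001, 0.005], 0.85), ([0.543, -0.065, 0.008], 0.61)]
top stop_face [([0.573, 0.14, 0.006], 0.69)]
top lane [([0.541, -0.073, -0.001], 0.78)]
top start_top [([0.559, 0.358, 0.071], 0.65)]
3.375 [ 0.5129131  -0.2036591   0.14358802] [ 3.27394539e-05  7.63785927e-01  6.45469640e-01 -7.17329349e-06] [0.35140365 0.38270927 0.0601583 ]
```

View pics/scene1.png

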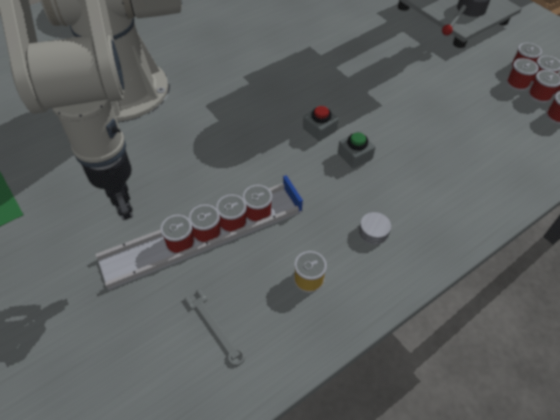

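The scene picture shows the shut gripper at about (125,212), over the empty lane behind can4 at (177,235). Next I shift it 6 mm sideways, lower to about 24 mm above the bed and approach.

```bash
python3 -m pendant '[[[0,0.6,0,0,0],[0,0.6,5,0,0],[0,0.6,9,0,0],[0,0.6,11.3,0,0],[0,0.6,11.3,0,0],[1,0.6,11.3,0,0],[2,0.6,11.3,0,0],[2.6,0.6,11.3,0,0],[3,0.6,11.3,0,0],[3,0.6,11.3,0,0]]]'
```

```text
t: 4.62
position: [0.524, -0.1749, 0.0308]
ee_rot: [0.0, 0.764, 0.646, 0.0]
ft_force: [0.0, -0.4, 0.7]
finger_gap: -0.002
gripper_force: 0.0
```

```bash
python3 -m pendant '[[[0.3,0,0,0,0],[0.6,0,0,0,0],[0.8,0,0,0,0],[1.0,0,0,0,0],[1.2,0,0,0,0],[1.4,0,0,0,0],[1.6,0,0,0,0],[1.8,0,0,0,0],[2.0,0,0,0,0],[2.2,0,0,0,0]]]'
```

```text
t: 5.88
position: [0.5275, -0.1534, 0.0305]
ee_rot: [0.0, 0.764, 0.645, -0.0]
ft_force: [-1.4, -3.9, 0.1]
finger_gap: 0.002
gripper_force: 1.5
```

```bash
python3 -m pendant '[[[0.2,0,0,0,0],[0.4,0,0,0,0],[0.6,0,0,0,0],[0.8,0,0,0,0],[1.0,0,0,0,0],[1.2,0,0,0,0],[1.4,0,0,0,0],[1.6,0,0,0,0],[1.8,0,0,0,0],[2.0,0,0,0,0]]]'
python3 - <<'E'
from h import *
for c in ["scene","top"]:
    im,d=cams.get_image(c); cv2.imwrite(f"pics/{c}2.png",cv2.resize(im[:,:,::-1][(150 if c=="scene" else 180):300,(80 if c=="scene" else 200):(330 if c=="scene" else 450)],None,fx=3,fy=3))
places("top",["can1","stop_face"])
E
```

```text
t: 7.12
position: [0.5309, -0.1336, 0.0305]
ee_rot: [0.0, 0.764, 0.645, 0.0]
ft_force: [-0.8, -2.9, 0.8]
finger_gap: 0.006
gripper_force: 1.5
top can1 [([0.557, 0.027, 0.009], 0.93), ([0.549, -0.034, 0.006], 0.85), ([0.533, -0.091, 0.006], 0.81), ([0.569, 0.09, 0.007], 0.61)]
top stop_face []
```

View pics/scene2.png

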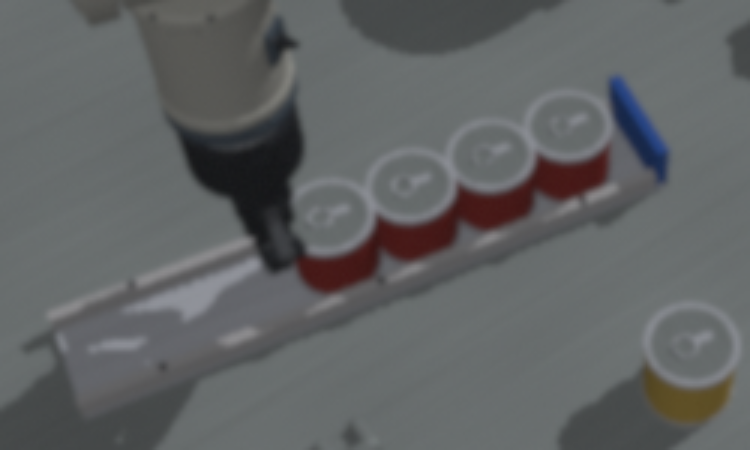

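The crop shows the four cans touching, the fingertips behind can4 at about (285,255), and the front can at (570,130) about 20 mm short of the stop at (640,130). I keep pushing.

```bash
python3 -m pendant '[[[0.2,0,0,0,0],[0.4,0,0,0,0],[0.6,0,0,0,0],[0.8,0,0,0,0],[1.0,0,0,0,0],[1.15,0,0,0,0],[1.3,0,0,0,0],[1.4,0,0,0,0],[1.5,0,0,0,0]]]'
```

```text
t: 8.45
position: [0.5333, -0.1189, 0.0305]
ee_rot: [0.0, 0.764, 0.645, -0.0]
ft_force: [-0.3, -3.1, -1.3]
finger_gap: -0.0
gripper_force: 1.5
```

```bash
python3 -m pendant '[[[0.1,0,0,0,0],[0.2,0,0,0,0],[0.3,0,0,0,0],[0.4,0,0,0,0]]]'
```

```text
t: 8.95
position: [0.534, -0.115, 0.0305]
ee_rot: [-0.0, 0.764, 0.645, -0.0]
ft_force: [-0.9, -2.5, -0.3]
finger_gap: 0.002
gripper_force: 1.5
```

```bash
python3 -m pendant '[[[0.1,0,0,0,0],[0.2,0,0,0,0],[0.2,0,0,0,0]]]'; python3 -m pendant '[[[0.1,0,0,0,0],[0.1,0,0,0,0]]]'
```

```text
t: 9.32
position: [0.5344, -0.1129, 0.0305]
ee_rot: [-0.0, 0.764, 0.645, 0.0]
ft_force: [0.1, -1.8, 0.4]
finger_gap: 0.0
gripper_force: 0.9
t: 9.57
position: [0.5345, -0.112, 0.0305]
ee_rot: [-0.0, 0.764, 0.645, -0.0]
ft_force: [0.1, -2.4, 0.0]
finger_gap: -0.001
gripper_force: 1.1
```

Not at the stop yet, so I creep on.

```bash
python3 -m pendant '[[[0.1,0,0,0,0],[0.2,0,0,0,0]]]'; python3 -m pendant '[[[0.1,0,0,0,0],[0.1,0,0,0,0]]]'
python3 - <<'E'
from h import *
im,d=cams.get_image("scene"); cv2.imwrite("pics/s3.png",cv2.resize(im[:,:,::-1][160:260,180:320],None,fx=5,fy=5,interpolation=cv2.INTER_CUBIC))
E
```

```text
t: 9.82
position: [0.5348, -0.1111, 0.0307]
ee_rot: [0.001, 0.764, 0.646, -0.0]
ft_force: [-2.3, -14.6, 0.6]
finger_gap: 0.0
gripper_force: 7.3
t: 10.07
position: [0.5349, -0.111, 0.0307]
ee_rot: [0.001, 0.763, 0.646, -0.001]
ft_force: [-2.9, -17.0, 1.5]
finger_gap: -0.0
gripper_force: 8.4
```

View pics/s3.png

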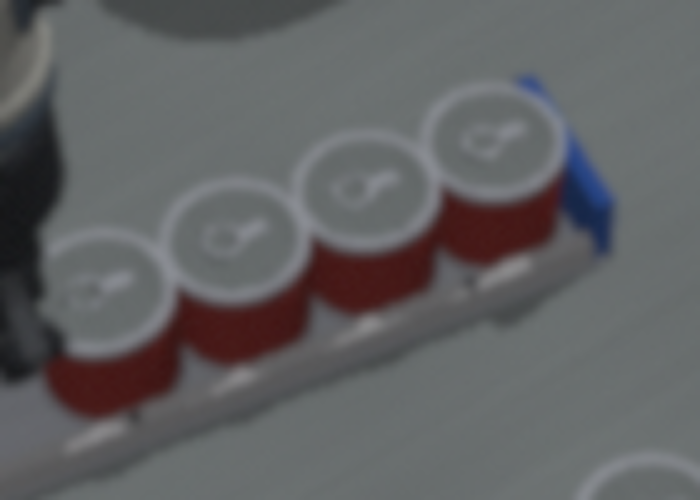

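The force rose to 17 N with no further motion. The crop shows the front can against the blue stop at about (565,165) and the row without gaps. Now I back off gently and rise.

```bash
python3 -m pendant '[[[-0.2,0,0,0,0],[-0.4,0,0,0,0],[-1,0,0,0,0],[-2.5,0,0,0,0],[-4,0,0,0,0],[-4,0,-5,0,0],[-4,0,-11,0,0],[-4,0,-14,0,0],[-4,0,-14,0,0]]]'
```

```text
t: 11.25
position: [0.5298, -0.1499, 0.1732]
ee_rot: [0.002, 0.764, 0.645, 0.001]
ft_force: [0.4, -0.6, -0.3]
finger_gap: -0.0
gripper_force: 0.0
```

```bash
python3 -m pendant '[[[50.6,-5.7,0,0,0],[50.6,-5.7,0,0,0],[50.6,-5.7,0,0,0],[50.6,-5.7,0,0,0],[50.6,-5.7,0,0,0],[50.6,-5.7,0,0,0],[50.6,-5.7,0,0,0],[50.6,-5.7,0,0,0],[50.6,-5.7,0,0,0],[50.6,-5.7,5,0,0]]]'
python3 -m pendant '[[[0,0,2,0,0],[0,0,2,0,0]]]'
python3 - <<'E'
from h import *
for c in ["scene","top"]:
    im,d=cams.get_image(c); cv2.imwrite(f"pics/{c}4.png",cv2.resize(im[:,:,::-1][100:300,100:420],None,fx=2.5,fy=2.5))
    places(c,["start_top","can1","stop_face"])
print(manip.get_obs()["position"])
E
```

```text
t: 12.5
position: [0.5588, 0.3614, 0.122]
ee_rot: [0.0, 0.763, 0.646, 0.003]
ft_force: [1.1, 0.3, -0.6]
finger_gap: -0.0
gripper_force: 0.0
t: 12.75
position: [0.5555, 0.358, 0.0984]
ee_rot: [-0.0, 0.764, 0.645, -0.002]
ft_force: [0.3, -0.5, 0.3]
finger_gap: 0.003
gripper_force: 0.0
scene start_top [([0.559, 0.359, 0.065], 0.66), ([0.555, -0.011, 0.009], 0.53)]
scene can1 [([0.562, 0.054, 0.005], 0.87), ([0.555, -0.01, 0.009], 0.74), ([0.544, -0.073, 0.006], 0.72), ([0.573, 0.113, 0.006], 0.55), ([0.56, 0.357, 0.068], 0.21)]
scene stop_face [([0.576, 0.143, 0.008], 0.71)]
top start_top [([0.557, 0.359, 0.072], 0.7)]
top can1 [([0.551, -0.01, 0.008], 0.98), ([0.541, -0.074, 0.004], 0.68), ([0.563, 0.047, 0.009], 0.57), ([0.572, 0.11, 0.006], 0.56)]
top stop_face [([0.578, 0.143, 0.007], 0.9)]
[0.55709771 0.36006776 0.10158921]
```

View pics/scene4.png

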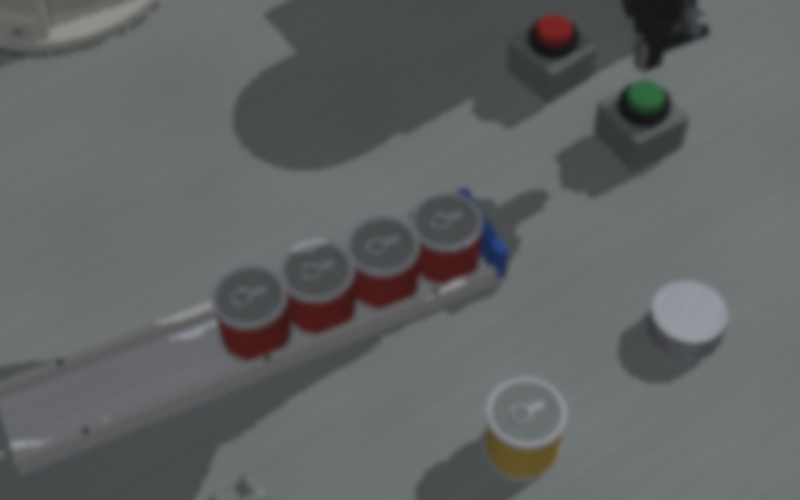

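The picture shows the row tight against the stop and the shut fingers above the green button, at about (648,97) in the crop. Pressing now.

```bash
python3 -m pendant '[[[0,0,2,0,0],[0,0,3,0,0],[0,0,3.4,0,0],[0,0,3.7,0,0],[0,0,3.9,0,0],[0,0,3.9,0,0]]]'
```

```text
t: 13.9
position: [0.5565, 0.3598, 0.0617]
ee_rot: [-0.0, 0.764, 0.645, -0.0]
ft_force: [-2.9, -2.4, 4.4]
finger_gap: 0.001
gripper_force: 2.2
```

```bash
python3 -m pendant '[[[0,0,0.1,0,0],[0,0,0.1,0,0]]]';python3 -m pendant '[[[0,0,0.1,0,0],[0,0,0.1,0,0]]]'
```

```text
t: 14.15
position: [0.5567, 0.36, 0.0611]
ee_rot: [0.0, 0.764, 0.645, 0.0]
ft_force: [-2.7, -1.8, 8.0]
finger_gap: -0.003
gripper_force: 3.5
t: 14.4
position: [0.5568, 0.36, 0.0609]
ee_rot: [0.0, 0.764, 0.645, 0.0]
ft_force: [-6.4, -2.8, 15.4]
finger_gap: 0.003
gripper_force: 7.3
```

The button is at its stop: 15 N and no further travel. I release it, rise and check.

```bash
python3 -m pendant '[[[0,0,0,0,0],[0,0,-0.5,0,0],[0,0,-2,0,0],[0,0,-6,0,0],[0,0,-11,0,0],[0,0,-15,0,0],[0,0,-15,0,0],[0,0,-15,0,0],[0,0,-15,0,0]]]'
python3 - <<'E'
from h import *
im,d=cams.get_image("scene"); cv2.imwrite("pics/s5.png",cv2.resize(im[:,:,::-1][90:290,100:420],None,fx=2.5,fy=2.5))
places("scene",["start_top","can1"])
o=manip.get_obs();print(o["t"],o["position"],o["ft_force"])
E
```

```text
t: 15.52
position: [0.556, 0.3595, 0.2082]
ee_rot: [-0.0, 0.764, 0.645, -0.001]
ft_force: [0.6, 0.1, -0.2]
finger_gap: 0.006
gripper_force: 0.0
scene start_top [([0.561, 0.36, 0.07], 0.5)]
scene can1 [([0.554, -0.01, 0.01], 0.96), ([0.574, 0.116, 0.007], 0.91), ([0.56, 0.053, 0.004], 0.76), ([0.546, -0.071, 0.008], 0.58)]
15.675 [0.5562134  0.35960583 0.20841216] [-0.1374276   0.8211193  -0.74524442]
```

View pics/s5.png

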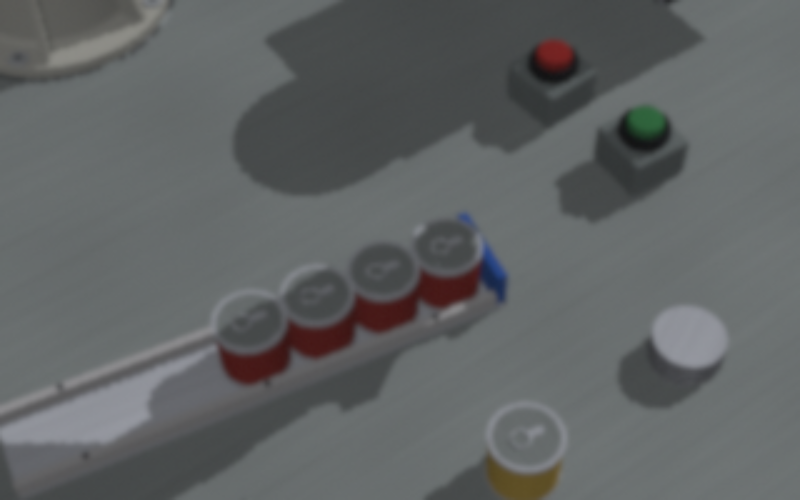

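The picture shows the row tight at the stop, the green button at (646,123) released, and the arm clear of everything. Handing in.

```bash
python3 -c "from cell import manip; print(manip.finish_job())"
```

```text
the job is handed in; nothing more can be done
None
```

The job is handed in at about 16 s: the four cans stand against the blue stop with no visible gaps, the green button was pressed to its stop and released, and the arm finished clear of everything.

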